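# Show the punched end of a bar blank under the bench magnifier

### The arm

A 7-joint arm with a two-finger parallel gripper is mounted at the origin on the work surface. World frame = base frame: x ahead of the robot, y to its left, z up, the work surface at z = 0. Lengths are in m, angles in rad, forces in N, time in s.
With the tool pointing down it reaches from about 0.4 to 0.85 m from the base axis. Payload 10.4 kg.
Tool frame: the origin (TCP) lies at the very end of the fingers, on their centre line; the grasp point (between the pads) lies 19 mm behind it; z points along the fingers, y is the line along which they close (so a half turn about z gives the same grasp; the last joint's range is limited). The gripper opens to 87 mm and grips with 3 to 60 N. Pads are 19 mm wide; open, the fingers measure 117 mm over their backs; the gripper's body (75 mm by 190 mm) begins 51 mm behind the grasp point.
Start: joints at [-1.21, 0.332, -0.065, 1.46, 0.022, 1.35, -0.088], TCP at [0.234, 0.58, 0.223] pointing down, gripper open.
Joint ranges: [-2.6, 2.6], [-0.5, 2.12], [-1.47, 1.34], [0.16, 2.42], [-1.27, 4.41], [0.06, 2.06], [-2.6, 2.6]. Speed limits (rad/s): [2.22, 2.22, 2.79, 2.79, 3.14, 3.14, 3.14].

### API

Orientations are given as a unit quaternion [x, y, z, w].
In Python, from bench import * gives the robot as it stands.
- The arm moves only by the tool step_arm, never from a script. Its arguments are lists of equal length, an entry for each row: "delta_pos": the shift along the world's x, y, z in units of 25 mm (1.0 is 25 mm), a list of three; "turn": the turn about the world's z in units of 0.12 rad (1.0 is 0.12 rad). In form: {"delta_pos": [[tx, ty, tz], ...], "turn": [turn, ...]}. A call has 1 to 12 rows; each row shifts and turns the commanded pose from where the row before left it; what a row does not reach is not made up. A row lasts 1/10 s, in which the tool goes at most 50 mm and 8.59 degrees, less where a joint would pass 70% of its speed; a pose out of reach is approached as far as the arm can. A call with a number of a shift or a turn outside -1 to 1 is refused whole. A call with a gripper value outside its range is refused whole. "grip" is the closure, from 0 (fully open) to 1 (shut), set as the call begins (left out, the last holds). The fingers move at their own pace and stop on an object; "newtons" is the grip in N (left out, the last holds). Time passes only in rows, so rows that do not move let the fingers close. It gives the time, the measured TCP pose, the force, the opening and the grip force at its end, in the units of the state.
- read_state(): the state, without advancing time (a new reading comes with each control period).
- camera(name): name is "scene" or "top"; returns a dict with "image" (400x640x3 uint8, red, green, blue), "z_map" (400x640 float32, m along the optical axis (not along the pixel's ray), 0 where there is no reading), "mtx" (3x3 intrinsics, pixels), "view" (4x4, takes a point from world to camera coordinates). Camera axes: x right, y up, looking along -z (the intrinsics and any distortion apply to the point x, -y, -z); pixel columns grow to the right and rows downward; lengths in m; the calibration is good to about 2 mm. A picture is of the moment at which its call begins.
- close_job(): hands the job in; it is judged then, once.
The state is a dict: "time": time; "joint_positions": joint angles; "joint_vel": joint speeds; "joint_torque": joint torques, N m; "ee_pos": TCP position; "eef_rot": TCP orientation; "ft_force": force on the tool from outside, world axes, zero at the start; "torque": the same for the moment, N m; "width": finger opening in m; "grip_force": force on a finger pad.
Only numpy, scipy, OpenCV 4.12 (cv2) and the standard library are available. Lean on these libraries where they do the work, as an engineer would, in place of code of your own. Each camera call takes 0.05 s, during which the arm holds its last target. There are 200 camera calls.

### The job

In the blue tray lie two flat metal bar blanks; take the one that has a small square notch cut out of a corner. The notch marks its frosted, punched end: hold the blank level, punch marks up, with the middle of that frosted end centred under the lens of the bench magnifier and about four and a half centimetres below it, without touching the magnifier. Finish there, still holding the blank steady in the gripper; leave the other pieces in the tray and do not shift the things standing on the table.

Things in the scene. Friction and masses are not known exactly. Their poses are not given: they have to be found in the camera images.
- bar_mid (a point): the wanted bar blank: flat grey aluminium, 120 x 24 x 6 mm, about 47 g, lying flat in the tray, punched face up; this point is its centre, half-way up. x runs along it towards the notched, frosted end, y across it, z out of the punched face. The notch is a 10 x 10 mm square cut right through at the +x, +y corner.
- bar_mark (a point): middle of the frosted (matt, paler) field on the punched face of the wanted bar, 42 mm from bar_mid along x and 3 mm up, on the surface. The field covers the last 36 mm at the notched end and carries three tiny punch marks; the other 84 mm is smooth and a darker grey. Axes as bar_mid.
- lens (a point): centre of the fixed magnifier's level round lens, 160 mm above the table. Dark frame 70 mm across, 8 mm high (4 above and below). x points from the lens along its level 10 mm arm to a 12 mm stem 150 mm away, 218 mm high, with a clamp boss 26 mm high at the arm, on a round foot 110 mm across, 32 mm high. Under the lens and on its other sides the space is free.
- tray: shallow open blue plastic tray, fixed, 350 x 190 mm outside, 38 mm high, walls and floor 4 mm thick. Origin under its centre on the table, x along its length. One blank lies in each half (either way round), at any angle; small pieces lie near the tray's edges.
- other_mid (a point): centre of the other bar blank in the tray: same size and also frosted at one end, but with four whole corners. Leave it in the tray.
- ring1: plain finger ring lying in the tray, 22 mm across, 7 mm high; origin under its centre
- ring2: plain finger ring lying in the tray, 25 mm across, 6 mm high; origin under its centre
- disc: round pendant blank in the tray, 25 mm across, 5 mm thick; origin under its centre
- tag: small rectangular tag in the tray, 30 x 18 x 6 mm; origin under its centre
- flap_wheel: flap grinding wheel lying on the table, 76 mm across, 24 mm high; origin under its centre
- compound_bar: brown bar of polishing compound half in its paper wrap on the table, 100 x 42 x 34 mm; origin under its centre
There are look-alikes about, which are no part of the job. What is shaped like the part that bears other_mid but yellow is not meant. What is shaped like the part that bears bar_mid but green is not meant.

How it is judged:
By the outcome, as a careful person would: the job done as asked, in the order asked, and still so for the second after the job is handed in, while the arm keeps its last pose, push and grip.
It also fails if it takes over 48 s, if anything falls off the work surface, if the arm or the gripper's body presses on something with over 40 N, if the wrist force passes 120 N, or if a joint passes its speed limit or range.

## Working session

There is one attempt and no reset: what is moved stays moved. The work goes in short steps, Python scripts to look and compute and a tool call to move; the robot and the scene stay as the last step left them, time stands still between calls to the robot, and variables do not carry over. Pictures are saved under pics/ and viewed, at most 10 in all, crops included, and the job is handed in when it is done.

Besides the shell and the picture viewer there is one more tool, called after "Call:" as name(argument=value, ...), one argument or row to a line, values as JSON. step_arm: Moves the arm, as the interface text tells. Shifts and turns lie within -1 to 1; 1 stands for 25 mm of shift or 0.12 rad of turn. Its arguments: {"type":"object","properties":{"delta_pos":{"type":"array"},"turn":{"type":"array"},"grip":{"type":"number"},"newtons":{"type":"number"}},"required":["delta_pos","turn"]}

```bash
mkdir -p pics
cat > h.py <<'E'
from bench import *
import numpy as np, cv2
def cam(n):
    c=camera(n); c['bgr']=cv2.cvtColor(c['image'],cv2.COLOR_RGB2BGR); return c
def ray(c,u,v):
    K=np.array(c['mtx']);V=np.array(c['view']);d=np.linalg.inv(K)@[u,v,1.];d=np.array([d[0],-d[1],-d[2]])
    R=V[:3,:3];return -R.T@V[:3,3],R.T@d
def onplane(c,u,v,z):
    o,d=ray(c,u,v);return o+d*(z-o[2])/d[2]
def proj(c,p):
    q=np.array(c['view'])@np.append(p,1);k=np.array(c['mtx'])@[q[0],-q[1],-q[2]];return k[:2]/k[2]
E
python3 - <<'E'
from h import *
for n in('top','scene'):
    c=cam(n);cv2.imwrite(f'pics/{n}0.png',c['bgr']);np.savez(f'{n}0.npz',**c)
    print(n,ray(c,320,200),c['mtx'])
s=read_state();print(s)
E
```

```text
top (array([0.28726322, 0.02444667, 1.52639795]), array([ 0.18061825, -0.04456805, -0.98285189])) [[432.31489345   0.         310.00242895]
 [  0.         432.31489345 203.67621154]
 [  0.           0.           1.        ]]
scene (array([1.00757362, 0.71542845, 0.90179387]), array([-0.41907349, -0.59864944, -0.68272203])) [[431.62983303   0.         315.41896614]
 [  0.         431.62983303 200.29645231]
 [  0.           0.           1.        ]]
{'time': 0.1, 'joint_positions': array([-1.20958926,  0.33281595, -0.06472609,  1.46083846,  0.02160299,
        1.34993743, -0.08850954]), 'joint_vel': array([ 1.05371001e-04, -1.29069334e-03,  2.05880974e-03,  9.83483673e-05,
        1.34470973e-04,  6.12583732e-04,  7.98526622e-04]), 'joint_torque': array([ 1.63054952e-03, -6.24550152e+01,  2.45617947e-02, -3.90715456e+01,
       -6.16760692e-02,  3.67162423e-02,  1.96438475e-05]), 'ee_pos': array([0.23389154, 0.5792054 , 0.22183805]), 'eef_rot': array([ 1.90710809e-01,  9.81646047e-01, -6.44372871e-04, -9.76205287e-05]), 'ft_force': array([-0.26701016, -0.04344893,  1.05770065]), 'torque': array([0.00797546, 0.05379205, 0.05261206]), 'grip_force': 0.0, 'width': 0.08716961249867396}
```

View pics/top0.png

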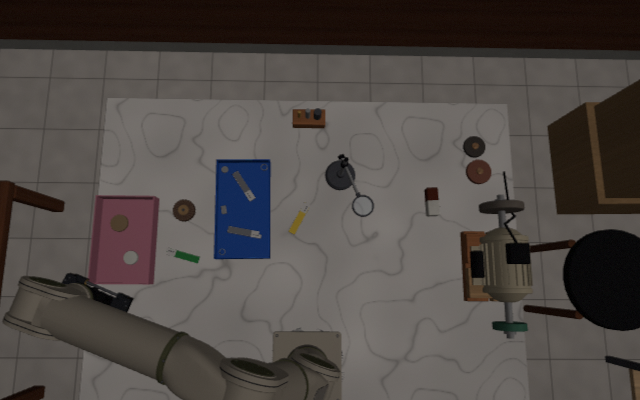

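View pics/scene0.png

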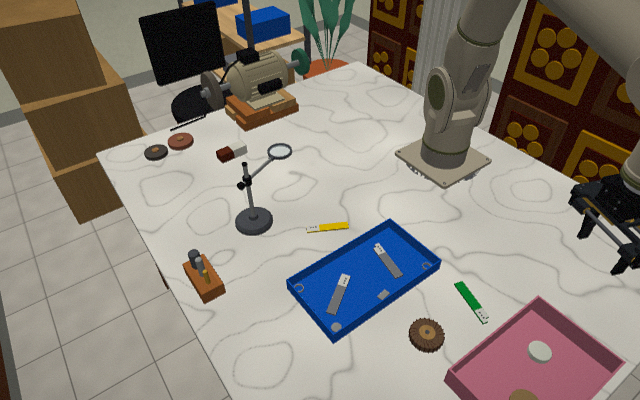

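Top view: the blue tray is at (243,209), with grey blanks at (244,186) and (244,232). The yellow look-alike is at (300,219), the green one at (185,256), and the lens at (363,206). Candidates for the wanted bar are the two grey blanks, in the scene view at (340,294) and (387,260). I exclude the yellow and green bars. Next is a close crop to find the notch.

Run:
```python
from h import *
t=cv2.imread('pics/top0.png');s=cv2.imread('pics/scene0.png')
f=lambda i,x,y,w,h,k:cv2.resize(i[y:y+h,x:x+w],None,fx=k,fy=k,interpolation=cv2.INTER_CUBIC)
a=np.vstack([f(t,225,165,40,38,7),f(t,225,218,40,38,7)]);b=f(s,320,235,90,85,5)
b=cv2.copyMakeBorder(b,0,a.shape[0]-b.shape[0],0,0,cv2.BORDER_CONSTANT)
cv2.imwrite('pics/crop.png',np.clip(np.hstack([a,b])*1.4,0,255).astype('uint8'))
```

```text
(no output)
```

View pics/crop.png

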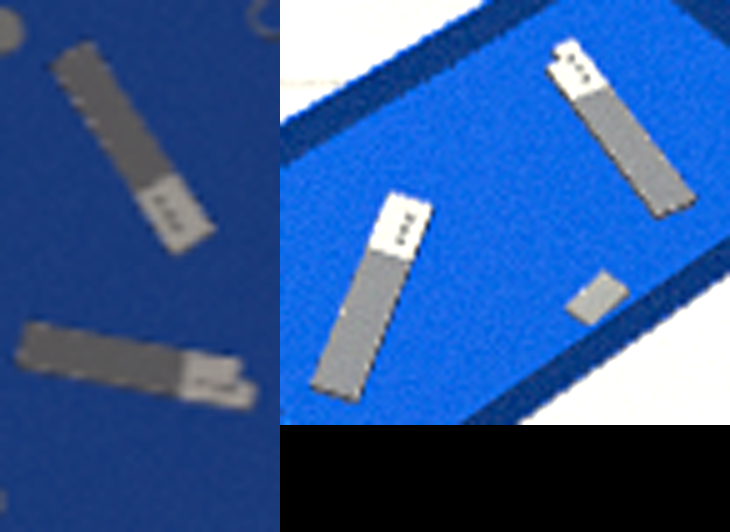

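The crop shows the lower blank in top, about (244,232), and the right one in scene, about (387,260), with a notch cut from its frosted end. The other blank has whole corners. So the notched blank is the target, and I'll measure it along with the lens.

Run:
```python
from h import *
def load(n): return dict(np.load(f'{n}0.npz'))
for n,box in(('top',(222,222,44,22)),('scene',(368,236,40,46))):
    c=load(n);x,y,w,h=box
    hsv=cv2.cvtColor(c['bgr'],cv2.COLOR_BGR2HSV)[y:y+h,x:x+w]
    m=(hsv[...,1]<110).astype('uint8')
    k,l,st,_=cv2.connectedComponentsWithStats(m);i=1+np.argmax(st[1:,4]);vs,us=np.nonzero(l==i)
    # area upsample: use pixel points on plane z=.010
    P=np.array([onplane(c,u+x,v+y,.010)[:2] for u,v in zip(us,vs)])
    r=cv2.minAreaRect((P*1000).astype('float32'));print(n,'bar',len(us),r)
    br=hsv[vs,us,2]; thr=(np.percentile(br,10)+np.percentile(br,95))/2
    print(' frosted mean',P[br>thr].mean(0),'dark mean',P[br<=thr].mean(0))
    mean,ev=cv2.PCACompute(P.astype('float32'),None,maxComponents=1)[:2];print(' pca',mean,np.degrees(np.arctan2(ev[0,1],ev[0,0])))
for n,(x,y,w,h) in(('top',(346,190,36,32)),('scene',(262,138,36,26))):
    c=load(n);g=cv2.cvtColor(c['bgr'],cv2.COLOR_BGR2GRAY)[y:y+h,x:x+w]
    bg=np.median(g);m=(g<bg*.72).astype('uint8')
    print(n,bg);print('\n'.join(''.join('#' if q else '.' for q in r) for r in m))
```

```text
top bar 233 ((449.14630126953125, 221.56777954101562), (121.22496032714844, 25.390199661254883), 80.47156524658203)
 frosted mean [0.44285274 0.18231023] dark mean [0.4517841  0.23541986]
 pca [[0.44952238 0.22197147]] 79.09643
scene bar 342 ((454.7924499511719, 223.67349243164062), (121.93597412109375, 25.614673614501953), 79.12450408935547)
 frosted mean [0.44493449 0.18302902] dark mean [0.4578231  0.23895219]
 pca [[0.45503426 0.22685188]] 78.60842
top 111.0
.........##.........................
.........###........................
..........####......................
..........####......................
..........#####.....................
..........##########................
..........#############.............
..........###.......####............
.........##...........###...........
........##.............###..........
.......##...............###.........
.......##................##.........
......##.................##.........
......##..................##........
......##..................##........
......##..................##........
......##..................##........
....
[... 824 characters left out ...]
.......###################........
........#######........######.......
.......#####............#.####......
......####................####......
......###...................##......
.....###....................##......
.....###....................##......
.....###...................###......
.....###..................####......
......###................#####......
......#####...........#######.......
.......########...##########........
.......###################..........
......##################............
.......##############...............
......######........................
....#####...........................
...#####............................
..#####.............................
```

Run:
```python
from h import *
L={}
for n,(x,y,w,h),ex in(('top',(346,190,36,32),lambda u,v:v>=8),('scene',(262,138,36,26),lambda u,v:v<20)):
    c=dict(np.load(f'{n}0.npz'));g=cv2.cvtColor(c['bgr'],cv2.COLOR_BGR2GRAY)[y:y+h,x:x+w]
    m=(g<np.median(g)*.72).astype('uint8')
    cs,_=cv2.findContours(m,cv2.RETR_CCOMP,cv2.CHAIN_APPROX_NONE)
    cs=sorted(cs,key=len)[::-1]
    pts=[p for p in cs[0][:,0] if ex(*p)]
    W=np.array([onplane(c,u+x,v+y,.16)[:2]*1000 for u,v in pts],'float32')
    inn=np.array([onplane(c,u+x,v+y,.16)[:2]*1000 for u,v in cs[1][:,0]],'float32')
    print(n,'outer',cv2.fitEllipse(W)[:2],'inner',cv2.fitEllipse(inn)[:2])
    # stem foot: dark blob on table
c=dict(np.load('top0.npz'));
for u,v in((343,160),(340,176)): print(onplane(c,u,v,.2),onplane(c,u,v,.03))
for u,v in((216,160),(270,258),(266,251),(220,166),(223,210)): print('tray',onplane(c,u,v,.03))
```

```text
top outer ((522.176513671875, -174.16162109375), (68.14718627929688, 69.7402572631836)) inner ((522.1989135742188, -174.2071990966797), (61.71975326538086, 63.14305114746094))
scene outer ((525.6217041015625, -172.87350463867188), (70.94898986816406, 78.9293441772461)) inner ((525.0479125976562, -173.5376739501953), (55.355224609375, 59.9415168762207))
[ 0.660989   -0.10851217  0.2       ] [ 0.70888818 -0.12555306  0.03      ]
[ 0.60868428 -0.09867438  0.2       ] [ 0.64987975 -0.1144544   0.03      ]
tray [0.70306264 0.32739479 0.03      ]
tray [0.35806376 0.12782587 0.03      ]
tray [0.38188157 0.14209632 0.03      ]
tray [0.68123658 0.31229893 0.03      ]
tray [0.52318162 0.29522644 0.03      ]
```

Call:
step_arm(
  delta_pos=[
    [0.5,-0.73,0],
    [0.5,-0.73,0],
    [0.5,-0.73,0],
    [0.5,-0.73,0],
    [0.5,-0.73,0],
    [0.5,-0.73,0],
    [0.5,-0.73,0],
    [0.5,-0.73,0],
    [0.5,-0.73,0],
    [0.5,-0.73,0],
    [0.5,-0.73,0],
    [0.5,-0.73,0],
  ],
  turn=[-0.63,-0.63,-0.63,-0.63,-0.63,-0.63,-0.63,-0.63,-0.63,-0.63,-0.63,-0.63],
  grip=0.4,
)

```text
time: 1.3
ee_pos: [0.3843, 0.3596, 0.2223]
eef_rot: [0.603, 0.798, -0.0, -0.0]
ft_force: [0.2, 0.5, -0.1]
width: 0.0522
grip_force: 0.0
```

Call:
step_arm(
  delta_pos=[
    [0.5,-0.73,-0.5],
    [0.5,-0.73,-0.5],
    [0.5,-0.73,-0.5],
    [0.5,-0.73,-0.5],
    [0.5,-0.73,-0.5],
    [0.5,-0.73,-0.5],
    [0,0,0],
    [0,0,0],
    [0,0,0],
  ],
  turn=[-0.63,-0.63,-0.63,-0.63,-0.63,-0.63,0,0,0],
)

```text
time: 2.2
ee_pos: [0.4589, 0.2518, 0.1477]
eef_rot: [0.765, 0.643, 0.0, -0.0]
ft_force: [-0.3, -0.3, 0.2]
width: 0.0525
grip_force: 0.0
```

Call:
step_arm(
  delta_pos=[
    [0,0,-0.6],
    [0,0,-0.6],
    [0,0,-0.6],
    [0,0,-0.6],
    [0,0,-0.6],
    [0,0,-0.6],
    [0,0,-0.3],
    [0,0,0],
    [0,0,0],
  ],
  turn=[-0.1,0,0,0,0,0,0,0,0],
)

```text
time: 3.1
ee_pos: [0.4592, 0.2516, 0.0507]
eef_rot: [0.769, 0.639, 0.0, 0.0]
ft_force: [0.9, -0.1, 0.8]
width: 0.052
grip_force: 0.0
```

Run:
```python
from h import *
o=[]
p=read_state()['ee_pos'];print(p)
for n,(x,y,w,h) in(('top',(205,205,80,60)),('scene',(350,220,80,60))):
    c=cam(n);q=proj(c,p);print(n,q)
    i=cv2.resize(c['bgr'][y:y+h,x:x+w],None,fx=9,fy=9,interpolation=cv2.INTER_CUBIC)
    cv2.circle(i,tuple(int(round(k)) for k in (q-[x,y])*9+4),3,(0,0,255),-1);o.append(i)
o=cv2.resize(np.vstack(o),None,fx=.55,fy=.55);cv2.imwrite('pics/g1.png',np.clip(o*1.3,0,255).astype('uint8'))
```

```text
[0.45922107 0.25158238 0.05068673]
top [233.98911673 227.64953663]
scene [393.85288607 257.37220541]
```

View pics/g1.png

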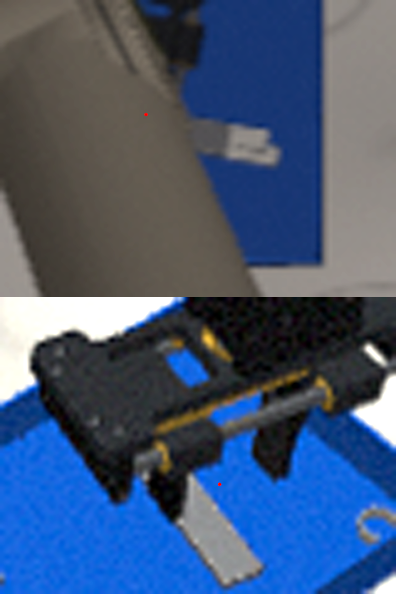

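The crop shows the fingers straddling the bar's smooth end. The fingertips are at crop pixels (175,505) and (280,475), and the projected TCP at (220,484) lies between them. I'll descend and grip.

Call:
step_arm(
  delta_pos=[
    [0,0,-0.4],
    [0,0,-0.4],
    [0,0,-0.4],
    [0,0,-0.3],
    [0,0,-0.15],
    [0,0,-0.13],
    [0,0,0],
    [0,0,0],
  ],
  turn=[0,0,0,0,0,0,0,0],
)

```text
time: 4.0
ee_pos: [0.4592, 0.2511, 0.0058]
eef_rot: [0.77, 0.638, 0.0, 0.0]
ft_force: [-0.4, 0.7, 0.6]
width: 0.052
grip_force: 0.0
```

Call:
step_arm(
  delta_pos=[
    [0,0,0],
    [0,0,0],
    [0,0,0],
    [0,0,0],
    [0,0,0],
    [0,0,0],
    [0,0,0],
    [0,0,0],
    [0,0,0],
    [0,0,0],
  ],
  turn=[0,0,0,0,0,0,0,0,0,0],
  grip=1,
  newtons=35,
)

```text
time: 5.0
ee_pos: [0.459, 0.2511, 0.0056]
eef_rot: [0.77, 0.638, 0.0, -0.0]
ft_force: [-1.3, -0.7, 2.8]
width: 0.0229
grip_force: 35.0
```

Call:
step_arm(
  delta_pos=[
    [0,0,0.3],
    [0,0,0.5],
    [0,0,0.6],
    [0,0,0.6],
    [0,0,0.6],
    [0,0,0.6],
    [0,0,0.5],
    [0,0,0.3],
    [0,0,0.2],
    [0,0,0],
    [0,0,0],
  ],
  turn=[0,0,0,0,0,0,0,0,0,0,0],
)

```text
time: 6.1
ee_pos: [0.4588, 0.2509, 0.1102]
eef_rot: [0.77, 0.638, -0.0, 0.0]
ft_force: [0.3, 1.3, -0.7]
width: 0.0235
grip_force: 35.0
```

Run:
```python
from h import *
c=cam('scene');cv2.imwrite('pics/l1.png',cv2.resize(c['bgr'][160:310,300:480],None,fx=3,fy=3,interpolation=cv2.INTER_CUBIC))
```

```text
(no output)
```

View pics/l1.png

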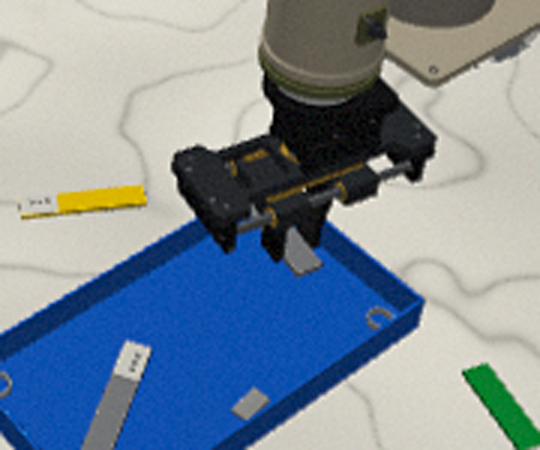

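The bar is lifted: its tail shows at crop (303,255), and the other pieces are undisturbed. I'll carry it to just short of the lens.

Call:
step_arm(
  delta_pos=[
    [0,-0.3,0],
    [0,-0.6,0],
    [0,-0.75,0],
    [0,-0.75,0],
    [0,-0.75,0],
    [0,-0.75,0],
    [0,-0.75,0],
    [0,-0.75,0],
    [0,-0.75,0],
    [0,-0.75,0],
  ],
  turn=[0.1,0.3,0.35,0.35,0.35,0.35,0.35,0.35,0.35,0.35],
)

```text
time: 7.15
ee_pos: [0.4586, 0.0771, 0.1102]
eef_rot: [0.633, 0.774, -0.0, -0.0]
ft_force: [0.1, -0.0, 0.2]
width: 0.0229
grip_force: 35.0
```

Call:
step_arm(
  delta_pos=[
    [0,-0.75,0],
    [0,-0.75,0],
    [0,-0.75,0],
    [0,-0.75,0],
    [0,-0.75,0],
    [0,-0.75,0],
    [0,-0.7,0],
    [-0.16,-0.5,0],
    [0,-0.37,0],
    [0,0,0],
    [0,0,0],
  ],
  turn=[0.35,0.35,0.35,0.35,0.35,0.35,0.35,0.35,0.3,0.24,0],
)

```text
time: 8.25
ee_pos: [0.4547, -0.0732, 0.1103]
eef_rot: [0.467, 0.884, -0.0, -0.0]
ft_force: [0.5, 0.4, 0.4]
width: 0.023
grip_force: 35.0
```

Run:
```python
from h import *
s=read_state();print(s['ee_pos'],s['eef_rot'])
o=[]
for n,(x,y,w,h) in(('top',(320,170,80,62)),('scene',(230,125,80,62))):
    c=cam(n);np.savez(f'{n}1.npz',**c)
    o.append(cv2.resize(c['bgr'][y:y+h,x:x+w],None,fx=5,fy=5,interpolation=cv2.INTER_CUBIC))
cv2.imwrite('pics/m1.png',np.hstack(o))
```

```text
[ 0.45471243 -0.07317334  0.1103471 ] [ 4.66802076e-01  8.84361788e-01 -2.00249575e-05 -2.22734232e-04]
```

View pics/m1.png

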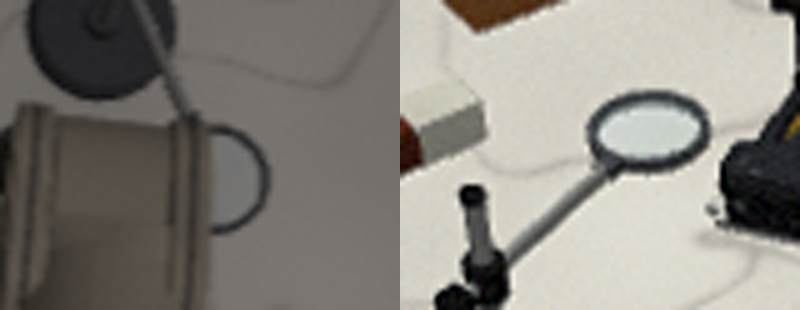

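The top crop shows the wrist covering half the lens. The scene crop has the lens ring at (650,130) and only the bar's notched tip peeking out at (715,213) under the gripper. I'll check the tip against prediction and the residual tilt by projecting the expected bar.

Run:
```python
from h import *
c=dict(np.load('scene1.npz'));s=read_state();t=s['ee_pos'];q=s['eef_rot']
ph=np.arctan2(q[1],q[0]);h=2*ph-np.pi;e=np.array([np.cos(h),np.sin(h),0]);n=np.array([-e[1],e[0],0])
print(np.degrees(h));mid=t+.0294*e;mid[2]=t[2]+.0044
x,y=262,140
i=cv2.resize(c['bgr'][y:y+50,x:x+64],None,fx=12,fy=12,interpolation=cv2.INTER_CUBIC)
for a,b in((60,2),(50,2),(50,12),(60,-12),(24,12),(24,-12),(42,0)):
    p=proj(c,mid+a/1000*e+b/1000*n);print(a,b,p.round(1));cv2.circle(i,tuple(int(round(k)) for k in (p-[x,y])*12+6),3,(0,0,255),1)
cv2.imwrite('pics/m2.png',i)
```

```text
-55.6764927650026
60 2 [290.8 165.5]
50 2 [294.  166.2]
50 12 [292.6 168.3]
60 -12 [292.6 162.7]
24 12 [301.  170.1]
24 -12 [304.  165.2]
42 0 [296.8 166.4]
```

View pics/m2.png

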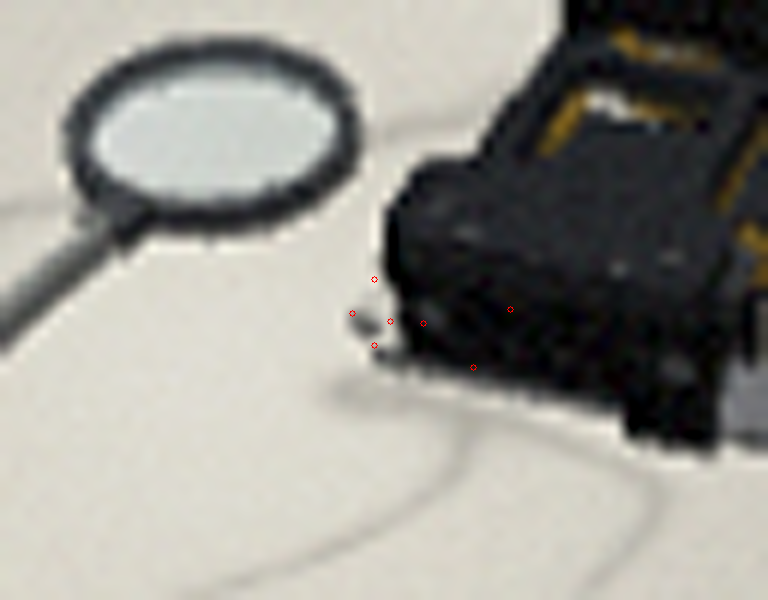

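Prediction and image agree to about 1 px at the notched tip (360,330), so the grip is level and as assumed. I'll make the final approach, slowly.

Call:
step_arm(
  delta_pos=[
    [0.1,-0.15,0],
    [0.2,-0.25,0],
    [0.2,-0.25,0],
    [0.2,-0.25,0],
    [0.2,-0.25,0.01],
    [0.15,-0.25,0],
    [0.08,-0.15,0],
    [0.03,-0.1,0],
    [0,0,0],
    [0,0,0],
    [0,0,0],
  ],
  turn=[0,0,0,0,0,0,0,0,0,0,0],
)

```text
time: 9.45
ee_pos: [0.4839, -0.1142, 0.1108]
eef_rot: [0.467, 0.884, 0.0, -0.0]
ft_force: [-0.2, 0.4, -0.5]
width: 0.0232
grip_force: 35.0
```

Run:
```python
from h import *
s=read_state();t=s['ee_pos'];q=s['eef_rot'];print(t,q,s['ft_force'])
ph=np.arctan2(q[1],q[0]);h=2*ph-np.pi;e=np.array([np.cos(h),np.sin(h),0]);n=np.array([-e[1],e[0],0])
mid=t+.0294*e;mid[2]=t[2]+.0044;print('mark',mid+.042*e)
c=cam('scene');x,y=250,135
i=cv2.resize(c['bgr'][y:y+50,x:x+64],None,fx=12,fy=12,interpolation=cv2.INTER_CUBIC)
for a,b in((60,2),(50,2),(50,12),(60,-12),(24,12),(24,-12),(42,0)):
    p=proj(c,mid+a/1000*e+b/1000*n);cv2.circle(i,tuple(int(round(k)) for k in (p-[x,y])*12+6),3,(0,0,255),1)
cv2.imwrite('pics/f1.png',i)
```

```text
[ 0.48393481 -0.11415237  0.11083417] [ 4.66838730e-01  8.84342457e-01  1.33749347e-04 -4.15399685e-05] [-0.24458556  0.36622026 -0.48196156]
mark [ 0.52421321 -0.17310668  0.11523417]
```

View pics/f1.png

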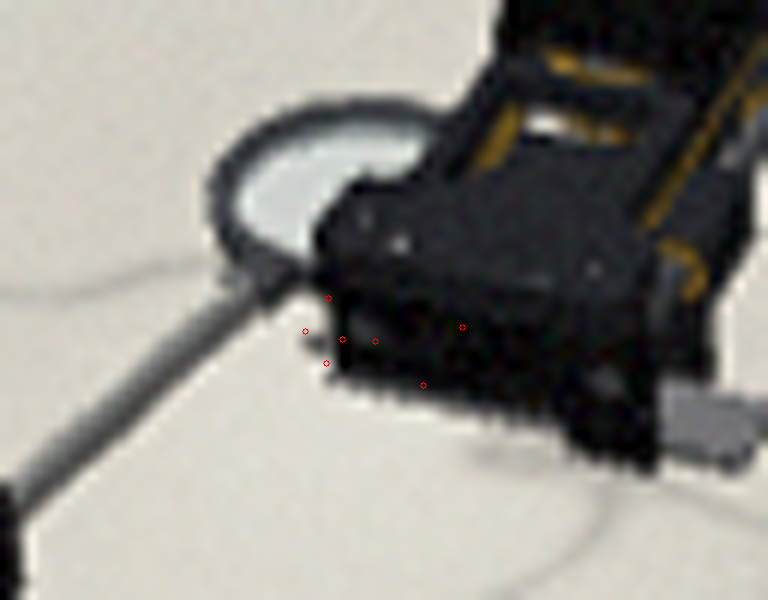

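The tip shows at (310,340) as predicted. The lens hasn't moved and there is no contact force. The estimated mark is about 1 mm from the lens axis and 45 mm below the lens, so I'll hand it in.

```bash
python3 -c "
from bench import *
print(close_job())"
```

```text
the job is handed in; nothing more can be done
None
```

I handed in the job with the notched blank held level, punch marks up, its frosted end about 1 mm (by my estimate) off the lens centre and 45 mm below it, with no contact force on the arm; the hand-in call gave no verdict.

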